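# Clamp an encoder barrel in the V rest

## Task

Lay the long aluminium barrel from the grey rack into the V rest with its plain end towards the end stop, slide it along the V until it is fully home against the stop, and let go; then swing the open strap over and press it firmly down, about 10 N, so that its pad stays bearing on the barrel when you let go. The barrel holds delicate bearings: set it down and push it gently, never pressing it with more than 20 N against the rest or stop or under the strap's pad, and leave everything else on the bench where it is.

Things in the scene. Friction and masses are not known exactly. Their poses are not given: they have to be found in the camera images.
- barrel: Aluminium barrel, a lying cylinder 36 mm in diameter, 130 mm long, about 0.28 kg; a thin spindle (10 mm diameter, 24 mm long) sticks out of one end on the axis. Origin on the axis at the middle of the 130 mm; +y runs along the axis to the plain end, -y to the spindle end (x and z turn with it as it rolls). It starts level on the grey rack.
- plain_end (a point): Centre of the barrel's plain end face, 65 mm from the barrel's origin along +y.
- rack: Low grey rack the barrel starts on, fixed, 76 x 110 mm with a 6 mm thick base plate. Origin at the middle of its underside, y along the barrel, whose axis lies 32 mm above the bench. The barrel rests across two notched ribs, 12 mm long, centred at y = -40 and +40 mm; between them it is free to grasp across.
- vrest: V rest, fixed: base plate 12 mm thick (x -42 to +62, y -66 to +104 mm) with two dark steel 90 degree V saddles, 20 mm long, at y = -46 and +46 mm; the 72 mm between them is open down to the plate, so fingers fit beside the barrel there. Origin at the plate's underside below the V's axis; y runs along the V to the end stop, z up.
- v_axis (a point): Point on the axis of a seated barrel, midway between the saddles: 50 mm above the bench, straight above the V rest's origin. The V tops are 24 mm either side of the axis and about 48 mm above the bench.
- stop_zone (a point): Point on the V's axis at y = +62 mm of the V rest, the innermost setting of the end stop: an upright dark steel plate 40 mm wide, top 69 mm above the bench. It was set by hand and locked: its face towards the barrel stands 0 to 16 mm beyond this point along +y, the setting is not measured, so find it by feel. A home barrel touches it.
- strap_hinge (a point): Centre of the strap's hinge on the V rest, at x = +48, y = +46 mm, 74 mm above the bench; the hinge axis runs along the V rest's y.
- strap (a joint): Strap angle, rad. 0: level, pointing to the V rest's -x, pad just touching the top of a seated barrel (limit -0.12); grows as it opens; pi/2 upright, beyond that it leans away to +x (limit 2.6). Starts at 2.1 to 2.45. The hinge is stiff: it takes about 0.4 N m to turn, stays where it is left, and once pressed down keeps the pad pressed on the barrel.
- strap_grip (a point): Middle of the round black cross-bar (14 mm diameter, 44 mm long, along the V) at the strap's free end, 94 mm from the hinge. The strap is a flat steel bar 20 mm wide, 6 mm thick. Its rubber pad (16 mm square, 3 mm thick, underside, 48 mm from the hinge) bears on the barrel over the saddle by the stop: 10 N down on the bar puts about 12 N on the pad, 13 N about 18 N.
- screwdriver: Bystander to leave alone: a screwdriver 170 mm long lying on the bench. Origin under the middle of it.
- housing: Bystander to leave alone: a round black encoder housing, 100 mm across, 32 mm high. Origin at the middle of its underside.
- bezel: Bystander to leave alone: a flat aluminium ring, 60 mm across, 10 mm high. Origin at the middle of its underside.
- slug: Bystander to leave alone: a short plain aluminium cylinder standing on end, 26 mm across, 55 mm high. Origin at the middle of its underside.
- meter: Bystander to leave alone: an orange multimeter, 85 x 180 x 38 mm, lying on its back. Origin at the middle of its underside.
There are look-alikes about, which are no part of the job. There is more than one size of the barrel; the job needs the largest.

How it is judged:
By the outcome, as a careful person would: the job done as asked, in the order asked, and still so for the second after the job is handed in, with the robot touching nothing.
It also fails if it takes over 67 s, if anything falls off the work surface, if the arm or the gripper's body presses on something with over 40 N, if the wrist force passes 120 N, or if a joint passes its speed limit or range.

## Robot

A 7-joint arm with a two-finger parallel gripper is mounted at the origin on the work surface. World frame = base frame: x ahead of the robot, y to its left, z up, the work surface at z = 0. Lengths are in m, angles in rad, forces in N, time in s.
With the tool pointing down it reaches from about 0.425 to 0.925 m from the base axis. Payload 6.8 kg.
Tool frame: the origin (TCP) lies between the finger pads; the fingertips stand 17 mm ahead of it and the grasp point (between the pads) lies 2 mm behind it (tips_ahead is the distance from the TCP to the fingertips, in m); z points along the fingers, y is the line along which they close (so a half turn about z gives the same grasp; the last joint's range is limited). The gripper opens to 85 mm and grips with 20 to 120 N. Pads are 22 mm wide; open, the fingers measure 114 mm over their backs; the gripper's body (76 mm by 85 mm) begins 54 mm behind the grasp point. The pads swing forward as they close: fully open they stand 13 mm farther back than shut.
Start: joints at [-1.282, 0.477, 0.022, 1.555, -0.011, 1.109, -0.083], TCP at [0.261, 0.623, 0.248] pointing down, gripper open.
Joint ranges: [-2.96, 2.96], [-0.34, 2.1], [-1.41, 1.46], [0.24, 2.44], [-1.37, 4.51], [0.17, 1.92], [-2.96, 2.96]. Speed limits (rad/s): [2.39, 2.39, 3.14, 3.14, 3.14, 3.14, 3.14].

## Interface

Orientations are given as a unit quaternion [x, y, z, w].
In Python, from bench import * gives the robot as it stands.
- The arm moves only by the tool jog_arm, never from a script. Its argument "rows" is a list of rows, each a list of 3 entries, a list of its own where there are three numbers: the shift along the tool's x, y, z in mm, then the turn, a rotation vector about the tool's x, y, z in rad, then the closure, from -1 (fully open) to 1 (shut). A call has 1 to 12 rows; each row shifts and turns the commanded pose from where the row before left it, along the tool's axes as they then stand; what a row does not reach is not made up. A row lasts 1/12 s, in which the tool goes at most 41.7 mm and 7.16 degrees, less where a joint would pass 70% of its speed; a pose out of reach is approached as far as the arm can. A call is refused whole if a number of a shift passes 41.7 or a number of a turn 0.125, either way. A call with a gripper value outside its range is refused whole. The fingers move at their own pace and stop on an object; "squeeze" is the grip in N (left out, the last holds). Time passes only in rows, so rows that do not move let the fingers close. It gives the time, the measured TCP pose, the force, the opening and the grip force at its end, in the units of the state.
- observe(): the state, without advancing time (a new reading comes with each control period).
- get_image(name): name is "scene" or "top" or "wrist"; returns a dict with "color" (480x640x3 uint8, red, green, blue), "fovy" (degrees; the focal length in pixels is half the picture's height over the tangent of half this angle, whatever the lens; pixels are square), "cx", "cy" (the principal point, pixels), "pose" (4x4, takes a point from camera to world coordinates); the wrist camera has in their place "mount" (4x4, takes a point from camera to tool coordinates, whose origin is the TCP and whose axes are the flange's). Camera axes: x right, y down, z forward; pixel columns grow to the right and rows downward; lengths in m; the calibration is good to about 2 mm. A picture is of the moment at which its call begins: read the wrist's pose just before it. There is no depth.
- job_done(): hands the job in; it is judged then, once.
The state is a dict: "time_s": time; "joint_pos": joint angles; "dq": joint speeds; "tau": joint torques, N m; "eef_pos": TCP position; "orientation": TCP orientation; "wrist_force": force on the tool from outside, world axes, zero at the start; "wrist_torque": the same for the moment, N m; "finger_gap": finger opening in m; "grip_force": force on a finger pad.
Only numpy, scipy, OpenCV 4.12 (cv2) and the standard library are available. Lean on these libraries where they do the work, as an engineer would, in place of code of your own. Each camera call takes 0.05 s, during which the arm holds its last target. There are 200 camera calls.

## Working session

There is one attempt and no reset: what is moved stays moved. The work goes in short steps, Python scripts to look and compute and a tool call to move; the robot and the scene stay as the last step left them, time stands still between calls to the robot, and variables do not carry over. Pictures are saved under pics/ and viewed, at most 10 in all, crops included, and the job is handed in when it is done.

Besides the shell and the picture viewer there is one more tool, called after "Emit:" by a JSON object that holds its "api" and its "payload". jog_arm: Moves the arm, as the interface text tells. Its arguments: {"type":"object","properties":{"rows":{"type":"array","items":{"type":"array"}},"squeeze":{"type":"number"}},"required":["rows"]}

```bash
mkdir -p pics; python3 - <<'E'
from bench import *
import cv2,numpy as np
s=observe();print(s)
for n in("scene","top"):
    im=get_image(n);cv2.imwrite(f"pics/{n}0.png",im["color"][:,:,::-1]);print(n,im["fovy"],im["cx"],im["cy"],np.round(im["pose"],3).tolist())
    np.savez(f"{n}0.npz",**{k:v for k,v in im.items()})
E
```

```text
{'time_s': 0.0, 'joint_pos': array([-1.28211646,  0.47781522,  0.02234132,  1.55643438, -0.01147437,
        1.10930657, -0.08312577]), 'dq': array([-0.00044953,  0.00063581,  0.00112721,  0.00104365,  0.00082389,
       -0.00028471, -0.00166464]), 'tau': array([-6.01604224e-04, -5.96457911e+01,  1.60777163e+00, -2.81202418e+01,
        1.24399335e-02,  9.17419209e-03, -1.58354209e-05]), 'eef_pos': array([0.2606581 , 0.62203968, 0.2473228 ]), 'orientation': array([ 1.97088065e-01,  9.80385359e-01, -9.12001218e-04, -1.01475808e-04]), 'wrist_force': array([ 0.34801164, -0.25853793,  0.5298926 ]), 'wrist_torque': array([ 0.05635864, -0.000883  , -0.02963748]), 'grip_force': 0.0, 'finger_gap': 0.08552910892729035}
scene 48.10313952101084 319.0283707933145 235.12602286574725 [[0.495, 0.714, -0.494, 1.006], [0.868, -0.417, 0.267, -0.215], [-0.015, -0.562, -0.827, 0.808], [0.0, 0.0, 0.0, 1.0]]
top 57.40744752776572 311.42404243121774 239.4246805339094 [[0.012, -0.984, 0.18, 0.394], [-0.999, -0.006, 0.037, 0.013], [-0.036, -0.18, -0.983, 0.98], [0.0, 0.0, 0.0, 1.0]]
```

View pics/top0.png

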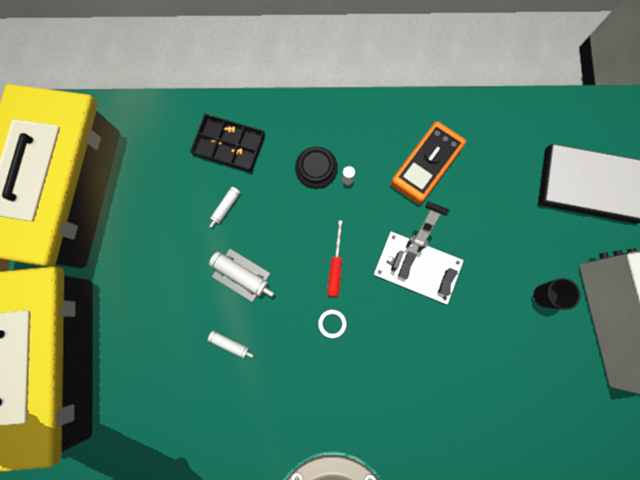

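View pics/scene0.png

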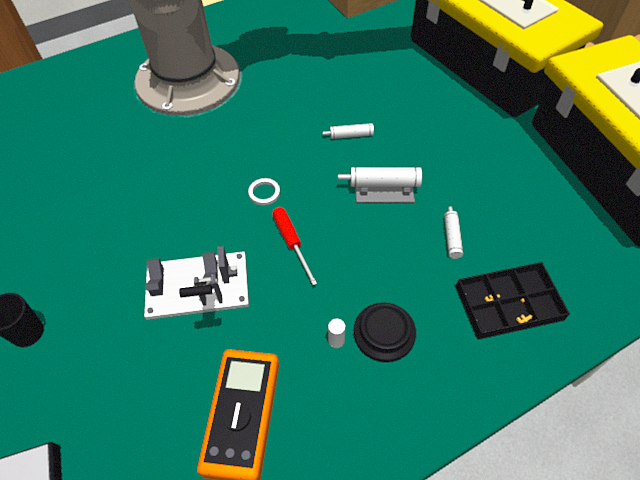

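Top view: the three barrel look-alikes are at (225,206), (240,275) and (230,344). The one on the grey rack at (240,275) is the biggest, and its plain end is upper left at (212,260). The V rest is at (419,268): stop at the left (393,262), strap hinge (417,243), strap leaning to the bar at (437,210). The scene view agrees, with the rack barrel at (385,178). I'll measure both and check with one enlarged crop.

```bash
cat > h.py <<'E'
import numpy as np,cv2
from scipy.spatial.transform import Rotation as R
def ray(im,uv,z,pose=None):
    P=im["pose"] if pose is None else pose
    f=240/np.tan(np.radians(float(im["fovy"]))/2);uv=np.atleast_2d(uv).astype(float)
    d=np.c_[(uv[:,0]-im["cx"])/f,(uv[:,1]-im["cy"])/f,np.ones(len(uv))]@P[:3,:3].T
    return P[:3,3]+d*((z-P[2,3])/d[:,2])[:,None]
def proj(im,p,pose=None):
    P=im["pose"] if pose is None else pose
    f=240/np.tan(np.radians(float(im["fovy"]))/2)
    c=(np.atleast_2d(p)-P[:3,3])@P[:3,:3]
    return c[:,:2]/c[:,2:]*f+[im["cx"],im["cy"]]
def blob(im,box,lo,z):
    x0,y0,x1,y1=box;c=im["color"][y0:y1,x0:x1].astype(int)
    m=((c.min(2)>lo)&(c.max(2)-c.min(2)<40)).astype(np.uint8)
    n,l,s,_=cv2.connectedComponentsWithStats(m);k=1+np.argmax(s[1:,4])
    v,u=np.nonzero(l==k);uv=np.c_[u+x0,v+y0]
    p=ray(im,uv,z)[:,:2]
    return uv,p,cv2.minAreaRect((p*1000).astype(np.float32))
E
python3 - <<'E'
from h import *
for n,bb,vb in(("top",(195,240,285,305),(365,225,475,310)),("scene",(325,155,435,210),(135,240,260,325))):
    im=dict(np.load(n+"0.npz"))
    for lo in(150,185):
        print(n,lo,"barrel",blob(im,bb,lo,.032)[2],"v",blob(im,vb,lo,.012)[2])
im=dict(np.load("top0.npz"))["color"]
a=cv2.resize(im[190:365,190:290],None,fx=3.4,fy=3.4,interpolation=2);b=cv2.resize(im[195:310,365:475],None,fx=3.6,fy=3.6,interpolation=2)
o=np.zeros((595,740,3),np.uint8);o[:a.shape[0],:a.shape[1]]=a;o[:b.shape[0],342:342+b.shape[1]]=b
cv2.imwrite("pics/crop.png",o[:,:,::-1])
E
```

```text
top 150 barrel ((496.2750244140625, 196.74261474609375), (158.63156127929688, 53.282630920410156), 59.57630157470703) v ((511.64862060546875, -185.7118377685547), (171.54635620117188, 105.73875427246094), 68.04547882080078)
top 185 barrel ((493.945556640625, 212.22799682617188), (132.9664306640625, 30.000234603881836), 59.014835357666016) v ((511.5320129394531, -185.65350341796875), (170.1431121826172, 104.25422668457031), 68.06908416748047)
scene 150 barrel ((480.7757263183594, 202.4114532470703), (157.40940856933594, 39.43634033203125), 59.517791748046875) v ((509.75299072265625, -186.12051391601562), (170.35455322265625, 104.92378234863281), 67.99073791503906)
scene 185 barrel ((479.27117919921875, 203.19073486328125), (157.06105041503906, 35.222286224365234), 58.411949157714844) v ((498.1678466796875, -214.5837860107422), (108.65313720703125, 104.27090454101562), 67.83483123779297)
```

View pics/crop.png

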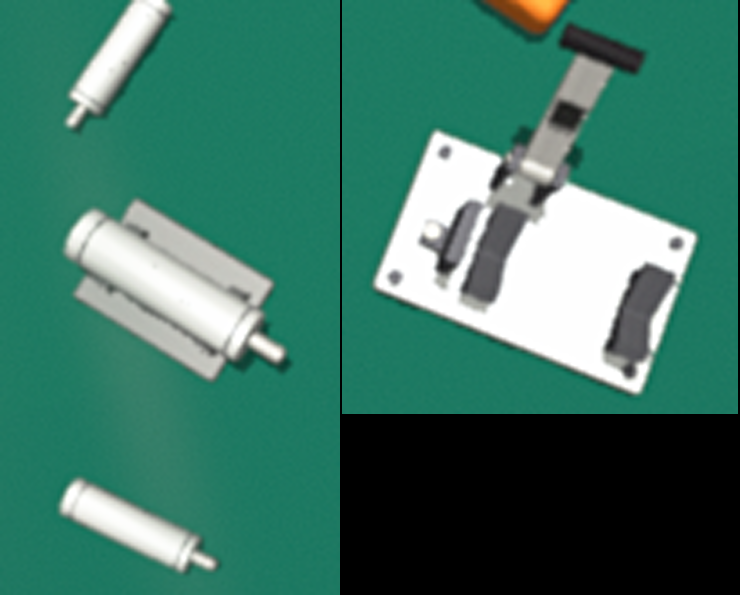

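The crop confirms it: the rack barrel at (170,290) is clearly the longest and thickest of the three, and its spindle is at the lower right. The V rest's stop is at the left (460,240). V origin is about (0.494,-0.200) with +y heading 68°, and the barrel is about (0.488,0.213) with heading 59°. I'll move above the barrel.

Emit:
{"api": "jog_arm", "payload": {"rows": [[[-30.7,-24.1,0],[0,0,0],-1],[[-30.7,-24.1,0],[0,0,0],-1],[[-30.7,-24.1,0],[0,0,0],-1],[[-30.7,-24.1,0],[0,0,0],-1],[[-30.7,-24.1,0],[0,0,0],-1],[[-30.7,-24.1,0],[0,0,0],-1],[[-30.7,-24.1,0],[0,0,0],-1],[[-30.7,-24.1,0],[0,0,0],-1],[[-30.7,-24.1,0],[0,0,0],-1],[[-30.7,-24.1,0],[0,0,0],-1],[[-30.7,-24.1,0],[0,0,0],-1],[[-30.7,-24.1,0],[0,0,0],-1]]}}

```text
time_s: 1.1
eef_pos: [0.4892, 0.2115, 0.2482]
orientation: [0.197, 0.98, -0.0, -0.0]
wrist_force: [1.3, -0.1, -0.0]
finger_gap: 0.0855
grip_force: 0.0
```

Emit:
{"api": "jog_arm", "payload": {"rows": [[[0,0,0],[0,0,0.12],-1],[[0,0,0],[0,0,0.12],-1],[[0,0,0],[0,0,0.12],-1],[[0,0,0],[0,0,0.12],-1],[[0,0,0],[0,0,0.12],-1],[[0,0,0],[0,0,0.12],-1],[[0,0,0],[0,0,0.12],-1],[[0,0,0],[0,0,0.12],-1],[[0,0,0],[0,0,0.12],-1],[[0,0,0],[0,0,0.12],-1],[[0,0,0],[0,0,0.12],-1],[[0,0,0],[0,0,0.12],-1]]}}

```text
time_s: 2.1
eef_pos: [0.4886, 0.2133, 0.248]
orientation: [0.796, 0.605, -0.0, -0.0]
wrist_force: [0.2, -0.8, 0.7]
finger_gap: 0.0855
grip_force: 0.0
```

Emit:
{"api": "jog_arm", "payload": {"rows": [[[0,0,0],[0,0,0.12],-1],[[0,0,0],[0,0,0.12],-1],[[0,0,0],[0,0,0.04],-1],[[0,0,0],[0,0,0],-1],[[0,0,0],[0,0,0],-1]]}}

```text
time_s: 2.52
eef_pos: [0.4886, 0.2135, 0.248]
orientation: [0.871, 0.491, -0.0, 0.0]
wrist_force: [-1.0, 0.4, -0.3]
finger_gap: 0.0852
grip_force: 0.0
```

```bash
cat >> h.py <<'E'
def pose(s):
    T=np.eye(4);T[:3,:3]=R.from_quat(s["orientation"]).as_matrix();T[:3,3]=s["eef_pos"];return T
def goto(s,xyz,yaw):  # tool y heading (deg), tool down -> shift mm, turn rad in tool axes
    T=pose(s);c,n=np.cos(np.radians(yaw)),np.sin(np.radians(yaw))
    G=np.array([[-n,c,0],[c,n,0],[0,0,-1]])
    print("shift",np.round(T[:3,:3].T@(np.array(xyz)-T[:3,3])*1000,1),"turn",np.round(R.from_matrix(T[:3,:3].T@G).as_rotvec(),4))
E
python3 - <<'E'
from bench import *
from h import *
s=observe();im=get_image("wrist");P=pose(s)@im["mount"];print(s["time_s"],s["eef_pos"],s["joint_pos"].round(2),np.round(im["mount"],3).tolist())
np.savez("w1.npz",P=P,**im);cv2.imwrite("pics/w1.png",im["color"][:,:,::-1])
goto(s,[.4,.2,.2],-31)
E
```

```text
2.5167 [0.48862142 0.21345218 0.24804717] [-0.93  0.26  0.48  1.92 -0.14  1.   -0.93] [[-0.002, -0.955, -0.296, 0.077], [1.0, -0.001, -0.001, -0.0], [0.0, -0.296, 0.955, -0.126], [0.0, 0.0, 0.0, 1.0]]
shift [-57.4 -68.8  48.1] turn [-0.0002  0.0005 -0.0031]
```

View pics/w1.png

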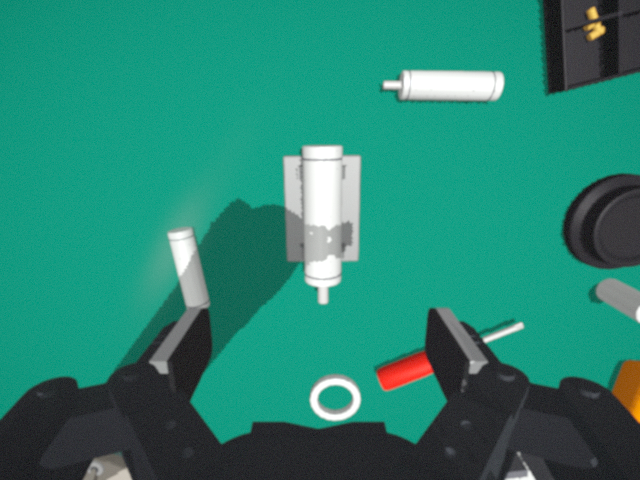

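The wrist view shows the barrel upright in the picture: plain end at (322,146), spindle tip at (323,303), axis near column 322.5, so the yaw is already nearly right.

```bash
python3 - <<'E'
from bench import *
from h import *
im=dict(np.load("w1.npz"));P=im["P"];g=im["color"].min(2).astype(int)
for r in(155,165,180,200,210,278,298):
    c=g[r,270:375];b=np.nonzero(c>(200 if r<215 else 150))[0]+270
    print(r,b.min(),b.max(),ray(im,[(b.min()+b.max())/2,r],.032,P)[0].round(4)) if len(b) else 0
print("col322",g[138:152,322],g[270:310,323])
e=ray(im,[[322.5,145.5]],.045,P)[0];t=ray(im,[[323,303.5]],.033,P)[0];print(e,t,np.hypot(*(e-t)[:2]),np.degrees(np.arctan2(*(e-t)[1::-1])))
E
```

```text
155 305 340 [0.5196 0.2582 0.032 ]
165 286 358 [0.5146 0.2508 0.032 ]
180 286 358 [0.5076 0.2391 0.032 ]
200 287 357 [0.4979 0.2231 0.032 ]
210 294 357 [0.4958 0.2132 0.032 ]
278 305 340 [0.4574 0.155  0.032 ]
298 318 327 [0.446 0.136 0.032]
col322 [  7  22  35  14  18  33  81 140 200 248 255 255 255 255] [255 255 255 255 255 255 255 255 228 204 234 255 255 255 255 255 255 242
 238 239 236 237 237 237 237 238 235 237 236 236 238 237 230 200 130  53
  22  19  26  25]
[0.52410741 0.26591984 0.045     ] [0.44353077 0.13089828 0.033     ] 0.15723681469060974 59.17257225586168
```

```bash
python3 - <<'E'
from bench import *
from h import *
goto(observe(),[.4849,.2001,.030],-31.1)
E
```

```text
shift [-13.3   3.8 218.1] turn [-0.0002  0.0004 -0.0014]
```

Emit:
{"api": "jog_arm", "payload": {"rows": [[[-13.3,3.8,34],[0,0,0],-1],[[0,0,34],[0,0,0],-1],[[0,0,34],[0,0,0],-1],[[0,0,34],[0,0,0],-1],[[0,0,22],[0,0,0],-1],[[0,0,15],[0,0,0],-1],[[0,0,15],[0,0,0],-1],[[0,0,15],[0,0,0],-1],[[0,0,15],[0,0,0],-1],[[0,0,0],[0,0,0],-1],[[0,0,0],[0,0,0],-1]]}}

```text
time_s: 3.48
eef_pos: [0.4848, 0.1998, 0.0299]
orientation: [0.871, 0.491, -0.001, -0.0]
wrist_force: [0.0, -0.4, 0.9]
finger_gap: 0.0853
grip_force: 0.0
```

Emit:
{"api": "jog_arm", "payload": {"rows": [[[0,0,0],[0,0,0],0],[[0,0,0],[0,0,0],0],[[0,0,0],[0,0,0],0.2],[[0,0,0],[0,0,0],0.4],[[0,0,0],[0,0,0],0.6],[[0,0,0],[0,0,0],1],[[0,0,0],[0,0,0],1],[[0,0,0],[0,0,0],1],[[0,0,0],[0,0,0],1]], "squeeze": 30}}

```text
time_s: 4.23
eef_pos: [0.4855, 0.2004, 0.0311]
orientation: [0.871, 0.49, 0.0, -0.0]
wrist_force: [-1.6, -0.4, 5.5]
finger_gap: 0.0352
grip_force: 29.3
```

Emit:
{"api": "jog_arm", "payload": {"rows": [[[0,0,-6],[0,0,0],1],[[0,0,-15],[0,0,0],1],[[0,0,-25],[0,0,0],1],[[0,0,-35],[0,0,0],1],[[0,0,-35],[0,0,0],1],[[0,0,0],[0,0,0],1],[[0,0,0],[0,0,0],1]], "squeeze": 45}}

```text
time_s: 4.82
eef_pos: [0.4861, 0.2008, 0.1482]
orientation: [0.872, 0.49, 0.002, -0.0]
wrist_force: [0.2, 0.4, -1.8]
finger_gap: 0.035
grip_force: 45.4
```

```bash
python3 - <<'E'
from bench import *
from h import *
s=observe();print(s["wrist_force"],s["wrist_torque"],s["eef_pos"]);goto(s,[.4877,-.2165,.145],-22)
E
```

```text
[ 0.20790659  0.41320094 -1.81298206] [-0.05794891 -0.00030101  0.05082231] [0.48611724 0.20079061 0.14819479]
shift [-355.9  218.     2.1] turn [ 0.0018 -0.0039 -0.1618]
```

Emit:
{"api": "jog_arm", "payload": {"rows": [[[-15,9,0],[0,0,0],1],[[-30,18.4,0],[0,0,0],1],[[-30,18.4,0],[0,0,0],1],[[-30,18.4,0],[0,0,0],1],[[-30,18.4,0],[0,0,0],1],[[-30,18.4,0],[0,0,0],1],[[-30,18.4,0],[0,0,0],1],[[-30,18.4,0],[0,0,0],1],[[-30,18.4,0],[0,0,0],1],[[-30,18.4,0],[0,0,0],1],[[-30,18.4,0],[0,0,0],1],[[-30,18.4,0],[0,0,0],1]]}}

```text
time_s: 5.82
eef_pos: [0.4851, -0.2056, 0.1446]
orientation: [0.872, 0.49, -0.001, -0.001]
wrist_force: [0.8, -0.4, -2.4]
finger_gap: 0.0348
grip_force: 45.4
```

Emit:
{"api": "jog_arm", "payload": {"rows": [[[-11,6,0],[0,0,0],1],[[0,0,0],[0.002,-0.004,-0.08],1],[[0,0,0],[0,0,-0.08],1],[[0,0,0],[0,0,0],1],[[0,0,0],[0,0,0],1],[[0,0,0],[0,0,0],1],[[0,0,0],[0,0,0],1]]}}

```text
time_s: 6.4
eef_pos: [0.4858, -0.2166, 0.1458]
orientation: [0.83, 0.558, -0.003, -0.0]
wrist_force: [-1.0, -0.6, -3.1]
finger_gap: 0.0346
grip_force: 45.3
```

```bash
python3 - <<'E'
from bench import *
from h import *
f=[];s=observe();print(s["time_s"],s["wrist_force"],s["eef_pos"]);goto(s,[.4877,-.2165,.05],-22)
im=get_image("wrist");P=pose(s)@im["mount"];np.savez("w2.npz",P=P,**im);cv2.imwrite("pics/w2.png",im["color"][:,:,::-1])
E
```

```text
6.4 [-1.00130377 -0.59768493 -3.14988863] [ 0.48583274 -0.21658174  0.14578607]
shift [ 1.2  2.  95.8] turn [-0.0034  0.0039 -0.0031]
```

View pics/w2.png

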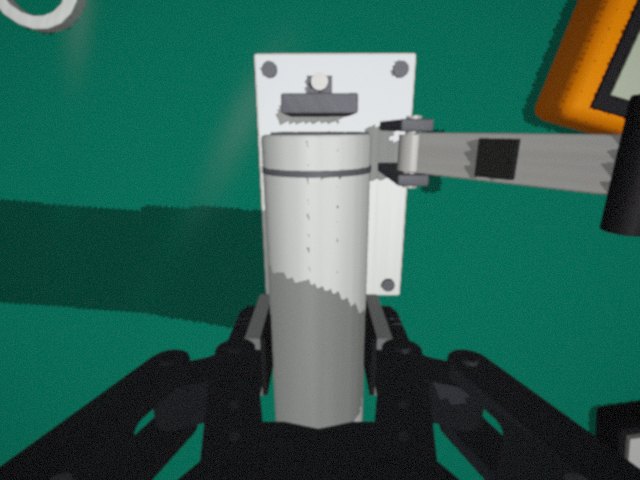

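Wrist view: the held barrel runs from the plain end at (317,132), and the stop plate's top is at (281..358, 95..113). Now the lateral offset between the two.

```bash
python3 - <<'E'
from h import *
im=dict(np.load("w2.npz"));P=im["P"];g=im["color"].astype(int).min(2)
V=np.array([.4944,-.1998]);a=np.radians(68.03);ex=np.array([np.sin(a),-np.cos(a)]);ey=np.array([np.cos(a),np.sin(a)])
def v(uv,z): d=ray(im,[uv],z,P)[0][:2]-V; return np.round([d@ex*1000,d@ey*1000],1)
print("stop row97",np.nonzero(g[100,270:370]<110)[0][[0,-1]]+270)
b=np.nonzero(g[100,265:375]<110)[0]+265
print("stop L,R",v((281,98),.069),v((358,98),.069),"face",v((319.5,112.5),.069))
for r in(60,80,280):
    w=np.nonzero(g[r,235:440]>170)[0]+235
    print("plate",r,w[[0,-1]],v((w[0],r),.012),v((w[-1],r),.012))
print("plate top", v((335,53),.012))
for r,l,rr in((150,264,371),(165,265,370),(230,269,367)): print("barrel",g[r,l-4:l+5],g[r,rr-4:rr+5],v(((l+rr)/2,r),.148))
print("plain end",v((317,132),.150), "tcp",[(P@np.linalg.inv(im['mount']))[:3,3]], )
t=(P@np.linalg.inv(im['mount']))[:2,3]-V;print(t@ex,t@ey)
E
```

```text
stop row97 [282 286]
stop L,R [-21.   73.4] [18.7 73.1] face [-1.2 66.2]
plate 60 [255 415] [-42.4 100.3] [60.1 99.7]
plate 80 [256 413] [-42.4  88.5] [59.7 87.9]
plate 280 [294 399] [-21.2 -52.5] [ 59.2 -52.8]
plate top [  8.9 104. ]
barrel [193 187 152 124 127 137 143 150 151] [163 158 148 139 137 141 146 147 146] [-1.9 51.7]
barrel [190 169 135 124 132 140 148 152 154] [160 155 142 120 110 126 143 148 145] [-1.9 46.9]
barrel [131 126 124 132 141 147 151 155 156] [163 159 156 152 165 196 219 222 224] [-1.9 24.6]
plain end [-2.  57.4] tcp [array([ 0.48583274, -0.21658174,  0.14578607])]
-0.0016667008111408265 -0.018768240575224367
```

Emit:
{"api": "jog_arm", "payload": {"rows": [[[0,1,15],[-0.003,0.004,0],1],[[0,0,25],[0,0,0],1],[[0,0,20],[0,0,0],1],[[0,0,14],[0,0,0],1],[[0,0,10],[0,0,0],1],[[0,0,5],[0,0,0],1],[[0,0,0],[0,0,0],1],[[0,0,0],[0,0,0],1],[[0,0,0],[0,0,0],1]]}}

```text
time_s: 7.2
eef_pos: [0.4877, -0.2177, 0.0581]
orientation: [0.83, 0.558, 0.001, 0.001]
wrist_force: [-0.2, -0.9, -2.0]
finger_gap: 0.0345
grip_force: 45.4
```

Emit:
{"api": "jog_arm", "payload": {"rows": [[[0,0,1.5],[0,0,0],1],[[0,0,1.5],[0,0,0],1],[[0,0,1],[0,0,0],1],[[0,0,0],[0,0,0],1],[[0,0,0],[0,0,0],1]]}}

```text
time_s: 7.62
eef_pos: [0.487, -0.2174, 0.0533]
orientation: [0.83, 0.558, 0.0, 0.0]
wrist_force: [0.1, -0.2, -2.7]
finger_gap: 0.035
grip_force: 45.4
```

Emit:
{"api": "jog_arm", "payload": {"rows": [[[0,0,1],[0,0,0],1],[[0,0,1],[0,0,0],1],[[0,0,0],[0,0,0],1],[[0,0,0],[0,0,0],1]]}}

```text
time_s: 7.95
eef_pos: [0.487, -0.2174, 0.0512]
orientation: [0.83, 0.558, 0.0, 0.0]
wrist_force: [-0.5, -0.6, -1.8]
finger_gap: 0.0345
grip_force: 45.4
```

Emit:
{"api": "jog_arm", "payload": {"rows": [[[0,0,1],[0,0,0],1],[[0,0,0],[0,0,0],1],[[0,0,0],[0,0,0],1]]}}

```text
time_s: 8.2
eef_pos: [0.487, -0.2174, 0.0503]
orientation: [0.83, 0.558, 0.0, 0.0]
wrist_force: [-0.3, -0.4, -1.8]
finger_gap: 0.0349
grip_force: 45.6
```

Emit:
{"api": "jog_arm", "payload": {"rows": [[[0,0,0.7],[0,0,0],1],[[0,0,0],[0,0,0],1],[[0,0,0],[0,0,0],1]]}}

```text
time_s: 8.45
eef_pos: [0.487, -0.2174, 0.05]
orientation: [0.83, 0.558, 0.0, -0.0]
wrist_force: [-2.4, 1.5, 5.0]
finger_gap: 0.0345
grip_force: 46.1
```

Emit:
{"api": "jog_arm", "payload": {"rows": [[[0,0,0.7],[0,0,0],1],[[0,0,0],[0,0,0],1],[[0,0,0],[0,0,0],1]]}}

```text
time_s: 8.7
eef_pos: [0.487, -0.2174, 0.0499]
orientation: [0.83, 0.558, 0.001, -0.0]
wrist_force: [-4.1, 3.0, 13.4]
finger_gap: 0.0347
grip_force: 46.9
```

Emit:
{"api": "jog_arm", "payload": {"rows": [[[0,-0.4,-0.9],[0,0,0],1],[[0,0,0],[0,0,0],1],[[0,0,0],[0,0,0],1]]}}

```text
time_s: 8.95
eef_pos: [0.4867, -0.2173, 0.0498]
orientation: [0.83, 0.558, 0.0, 0.0]
wrist_force: [-2.1, -0.0, 1.5]
finger_gap: 0.0346
grip_force: 45.5
```

Emit:
{"api": "jog_arm", "payload": {"rows": [[[0,0,0],[0,0,0],0],[[0,0,0],[0,0,0],0],[[0,0,0],[0,0,0],0],[[0,0,0],[0,0,0],0]], "squeeze": 20}}

```text
time_s: 9.28
eef_pos: [0.4868, -0.2173, 0.0497]
orientation: [0.83, 0.558, 0.0, 0.0]
wrist_force: [0.3, -0.2, -0.3]
finger_gap: 0.0427
grip_force: 0.0
```

Emit:
{"api": "jog_arm", "payload": {"rows": [[[0,0,0],[0,0,0],1],[[0,0,0],[0,0,0],1],[[0,0,0],[0,0,0],1],[[0,0,0],[0,0,0],1]]}}

```text
time_s: 9.62
eef_pos: [0.4862, -0.2171, 0.0498]
orientation: [0.83, 0.558, 0.0, -0.0]
wrist_force: [-3.9, 1.7, 4.3]
finger_gap: 0.0352
grip_force: 19.9
```

Emit:
{"api": "jog_arm", "payload": {"rows": [[[0,-0.4,0],[0,0,0],1],[[1,0,0],[0,0,0],1],[[1,0,0],[0,0,0],1],[[1,0,0],[0,0,0],1],[[1,0,0],[0,0,0],1],[[1,0,0],[0,0,0],1],[[0,0,0],[0,0,0],1],[[0,0,0],[0,0,0],1]]}}

```text
time_s: 10.28
eef_pos: [0.4875, -0.214, 0.0499]
orientation: [0.83, 0.558, -0.0, 0.001]
wrist_force: [-4.0, -2.5, 4.4]
finger_gap: 0.0356
grip_force: 19.9
```

Emit:
{"api": "jog_arm", "payload": {"rows": [[[0.7,0,0],[0,0,0],1],[[0.7,0,0],[0,0,0],1],[[0,0,0],[0,0,0],1],[[0,0,0],[0,0,0],1]]}}

```text
time_s: 10.62
eef_pos: [0.488, -0.2128, 0.0499]
orientation: [0.83, 0.558, -0.0, 0.001]
wrist_force: [-4.3, -3.1, 4.3]
finger_gap: 0.0354
grip_force: 19.9
```

Emit:
{"api": "jog_arm", "payload": {"rows": [[[0.7,0,0],[0,0,0],1],[[0.7,0,0],[0,0,0],1],[[0,0,0],[0,0,0],1]]}}

```text
time_s: 10.87
eef_pos: [0.4885, -0.2115, 0.0499]
orientation: [0.83, 0.558, -0.0, 0.001]
wrist_force: [-3.9, -3.2, 4.5]
finger_gap: 0.0354
grip_force: 19.9
```

Emit:
{"api": "jog_arm", "payload": {"rows": [[[0.6,0,0],[0,0,0],1],[[0.4,0,0],[0,0,0],1],[[0,0,0],[0,0,0],1]]}}

```text
time_s: 11.12
eef_pos: [0.4888, -0.2106, 0.0499]
orientation: [0.83, 0.558, -0.0, 0.001]
wrist_force: [-3.5, -3.1, 4.7]
finger_gap: 0.0353
grip_force: 19.9
```

Emit:
{"api": "jog_arm", "payload": {"rows": [[[0.5,0,0],[0,0,0],1],[[0,0,0],[0,0,0],1],[[0,0,0],[0,0,0],1]]}}

```text
time_s: 11.37
eef_pos: [0.489, -0.2102, 0.0499]
orientation: [0.83, 0.558, -0.0, 0.001]
wrist_force: [-4.6, -4.2, 3.6]
finger_gap: 0.0354
grip_force: 19.9
```

Emit:
{"api": "jog_arm", "payload": {"rows": [[[0.5,0,0],[0,0,0],1],[[0,0,0],[0,0,0],1],[[0,0,0],[0,0,0],1]]}}

```text
time_s: 11.62
eef_pos: [0.4892, -0.2097, 0.0499]
orientation: [0.83, 0.558, -0.0, 0.001]
wrist_force: [-5.5, -4.2, 4.9]
finger_gap: 0.0352
grip_force: 19.9
```

Emit:
{"api": "jog_arm", "payload": {"rows": [[[0.5,0,0],[0,0,0],1],[[0,0,0],[0,0,0],1],[[0,0,0],[0,0,0],1]]}}

```text
time_s: 11.87
eef_pos: [0.4894, -0.2093, 0.0499]
orientation: [0.83, 0.558, -0.0, 0.001]
wrist_force: [-4.3, -4.7, 4.8]
finger_gap: 0.035
grip_force: 19.9
```

Emit:
{"api": "jog_arm", "payload": {"rows": [[[0.5,0,0],[0,0,0],1],[[0.3,0,0],[0,0,0],1],[[0,0,0],[0,0,0],1],[[0,0,0],[0,0,0],1]]}}

```text
time_s: 12.2
eef_pos: [0.4897, -0.2085, 0.0499]
orientation: [0.83, 0.558, -0.0, 0.001]
wrist_force: [-4.0, -4.9, 3.9]
finger_gap: 0.0351
grip_force: 19.9
```

Emit:
{"api": "jog_arm", "payload": {"rows": [[[0.5,0,0],[0,0,0],1],[[0,0,0],[0,0,0],1],[[0,0,0],[0,0,0],1]]}}

```text
time_s: 12.45
eef_pos: [0.4897, -0.2083, 0.0499]
orientation: [0.83, 0.558, -0.001, 0.001]
wrist_force: [-3.7, -3.7, 4.6]
finger_gap: 0.0351
grip_force: 19.9
```

Emit:
{"api": "jog_arm", "payload": {"rows": [[[0.5,0,0],[0,0,0],1],[[0,0,0],[0,0,0],1],[[0,0,0],[0,0,0],1]]}}

```text
time_s: 12.7
eef_pos: [0.4898, -0.2083, 0.0499]
orientation: [0.83, 0.558, -0.001, 0.001]
wrist_force: [-4.8, -6.0, 4.3]
finger_gap: 0.0351
grip_force: 19.9
```

Emit:
{"api": "jog_arm", "payload": {"rows": [[[0.4,0,0],[0,0,0],1],[[0,0,0],[0,0,0],1],[[0,0,0],[0,0,0],1]]}}

```text
time_s: 12.95
eef_pos: [0.4898, -0.2083, 0.0499]
orientation: [0.83, 0.557, -0.001, 0.001]
wrist_force: [-5.3, -6.5, 3.8]
finger_gap: 0.0353
grip_force: 19.9
```

Emit:
{"api": "jog_arm", "payload": {"rows": [[[0.3,0,0],[0,0,0],1],[[0,0,0],[0,0,0],1],[[0,0,0],[0,0,0],1]]}}

```text
time_s: 13.2
eef_pos: [0.4898, -0.2083, 0.0499]
orientation: [0.83, 0.557, -0.001, 0.001]
wrist_force: [-5.4, -8.2, 4.1]
finger_gap: 0.0355
grip_force: 19.9
```

Home: the push force rose to about 9.6 N with no further travel, and the position matches the stop face seen earlier. Releasing and lifting.

Emit:
{"api": "jog_arm", "payload": {"rows": [[[0,0,0],[0,0,0],-0.2],[[0,0,0],[0,0,0],-0.2],[[0,0,0],[0,0,0],-0.2],[[0,0,0],[0,0,0],-0.2],[[0,0,0],[0,0,0],-0.2]]}}

```text
time_s: 13.62
eef_pos: [0.4915, -0.2048, 0.0498]
orientation: [0.829, 0.559, 0.0, 0.0]
wrist_force: [-0.4, -0.2, 0.1]
finger_gap: 0.0512
grip_force: 0.0
```

Emit:
{"api": "jog_arm", "payload": {"rows": [[[0,0,-10],[0,0,0],-0.2],[[0,0,-20],[0,0,0],-0.2],[[0,0,-30],[0,0,0],-0.2],[[0,0,-40],[0,0,0],-0.2],[[0,0,-40],[0,0,0],-0.2],[[0,0,-40],[0,0,0],1],[[0,0,-20],[0,0,0],1],[[0,0,0],[0,0,0],1],[[0,0,0],[0,0,0],1]]}}

```text
time_s: 14.37
eef_pos: [0.4916, -0.2053, 0.2515]
orientation: [0.83, 0.558, 0.002, 0.001]
wrist_force: [0.1, 0.3, -1.1]
finger_gap: 0.0025
grip_force: 0.0
```

```bash
python3 - <<'E'
from bench import *
from h import *
s=observe();im=get_image("wrist");P=pose(s)@im["mount"];np.savez("w3.npz",P=P,**im);cv2.imwrite("pics/w3.png",im["color"][:,:,::-1])
print(s["eef_pos"],s["joint_pos"].round(2))
E
```

```text
[ 0.49159098 -0.20529939  0.25145437] [-0.19  0.26  0.56  1.92 -0.16  1.    0.06]
```

View pics/w3.png

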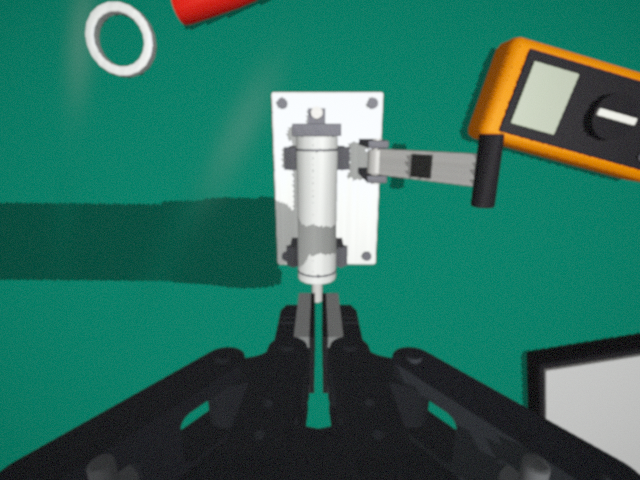

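The barrel's plain end sits against the stop at (317,133). The strap leans to +x and its black cross-bar is centred at (487,171). Next: the strap angle from the ray meeting the hinge arc.

```bash
python3 - <<'E'
from bench import *
from h import *
from scipy.optimize import minimize_scalar as ms
V=np.array([.4932,-.1995,0]);a=np.radians(68);ex=np.array([np.sin(a),-np.cos(a),0]);ey=np.array([np.cos(a),np.sin(a),0])
def bar(t): return V+ex*(.048-.094*np.cos(t))+ey*.046+[0,0,.074+.094*np.sin(t)]
im=dict(np.load("w3.npz"))
e=lambda t:np.linalg.norm(proj(im,bar(t),im["P"])[0]-[487,171])
r=ms(e,bounds=(1.6,2.6),method="bounded");print("theta",r.x,"err px",r.fun,proj(im,bar(r.x),im["P"]),proj(im,V+ey*.046+ex*.048+[0,0,.074],im["P"]))
im=dict(np.load("top0.npz"))
e=lambda t:np.linalg.norm(proj(im,bar(t))[0]-[437,210]);r2=ms(e,bounds=(1.6,2.6),method="bounded");print("top",r2.x,r2.fun,proj(im,bar(r.x)))
b=bar(r.x);print(b)
s=observe()
goto(s,list((b+ex*.035-ey*.022)[:2])+[.2515],-22)
E
```

```text
theta 2.2224868720268662 err px 0.3026250941722135 [[487.03913309 171.30008424]] [[375.95861946 161.61376387]]
top 2.1949872492495124 0.7507234258114819 [[436.44126851 209.06225715]]
[ 0.60779914 -0.19618846  0.1487356 ]
shift [ 30.2 140.2  -1.4] turn [ 0.0007 -0.0009 -0.0018]
```

Emit:
{"api": "jog_arm", "payload": {"rows": [[[7.5,35,0],[0,0,0],1],[[7.5,35,0],[0,0,0],1],[[7.5,35,0],[0,0,0],1],[[7.5,35,0],[0,0,0],1],[[0,0,30],[0,0,0],1],[[0,0,30],[0,0,0],1],[[0,0,30],[0,0,0],1],[[0,0,20],[0,0,0],1],[[0,0,10],[0,0,0],1],[[0,0,0],[0,0,0],1],[[0,0,0],[0,0,0],1]]}}

```text
time_s: 15.33
eef_pos: [0.6312, -0.2302, 0.1287]
orientation: [0.83, 0.558, -0.001, -0.001]
wrist_force: [-0.7, -0.2, 0.5]
finger_gap: 0.0001
grip_force: 0.0
```

Emit:
{"api": "jog_arm", "payload": {"rows": [[[0,-4,0],[0,0,0],1],[[0,-4,0],[0,0,0],1],[[0,-4,0],[0,0,0],1],[[0,-4,0],[0,0,0],1],[[0,-4,0],[0,0,0],1],[[0,-4,0],[0,0,0],1]]}}

```text
time_s: 15.83
eef_pos: [0.6161, -0.2238, 0.1347]
orientation: [0.83, 0.558, 0.005, 0.007]
wrist_force: [14.5, -5.8, 13.5]
finger_gap: 0.0002
grip_force: 9.8
```

Emit:
{"api": "jog_arm", "payload": {"rows": [[[0,0,-6],[0,0,0],1],[[0,0,0],[0,0,0],1],[[0,0,0],[0,0,0],1]]}}

```text
time_s: 16.08
eef_pos: [0.6122, -0.222, 0.1382]
orientation: [0.83, 0.558, 0.002, 0.003]
wrist_force: [5.5, -3.0, 4.2]
finger_gap: 0.0002
grip_force: 3.1
```

Emit:
{"api": "jog_arm", "payload": {"rows": [[[0,-4,-2.5],[0,0,0],1],[[0,-4,-2.5],[0,0,0],1],[[0,-4.2,-2.1],[0,0,0],1],[[0,-4.2,-2.1],[0,0,0],1],[[0,-4.4,-1.7],[0,0,0],1],[[0,-4.4,-1.7],[0,0,0],1],[[0,0,0],[0,0,0],1]]}}

```text
time_s: 16.67
eef_pos: [0.5886, -0.2125, 0.151]
orientation: [0.83, 0.558, 0.003, 0.003]
wrist_force: [5.1, -2.4, 4.1]
finger_gap: -0.0
grip_force: 2.8
```

Emit:
{"api": "jog_arm", "payload": {"rows": [[[0,-4.6,-1],[0,0,0],1],[[0,-4.6,-1],[0,0,0],1],[[0,-4.7,-0.5],[0,0,0],1],[[0,-4.7,-0.5],[0,0,0],1],[[0,-4.7,0],[0,0,0],1],[[0,-4.7,0],[0,0,0],1],[[0,-4.7,0.4],[0,0,0],1],[[0,-4.7,0.4],[0,0,0],1],[[0,-4.6,0.9],[0,0,0],1],[[0,-4.6,0.9],[0,0,0],1],[[0,0,0],[0,0,0],1]]}}

```text
time_s: 17.58
eef_pos: [0.5417, -0.1935, 0.1482]
orientation: [0.83, 0.558, -0.0, -0.001]
wrist_force: [0.8, -0.5, 1.3]
finger_gap: 0.0
grip_force: 0.6
```

Emit:
{"api": "jog_arm", "payload": {"rows": [[[0,-4.5,1.4],[0,0,0],1],[[0,-4.5,1.4],[0,0,0],1],[[0,-4.4,1.8],[0,0,0],1],[[0,-4.4,1.8],[0,0,0],1],[[0,-4.2,2.2],[0,0,0],1],[[0,-4.2,2.2],[0,0,0],1],[[0,-3.9,2.6],[0,0,0],1],[[0,-3.9,2.6],[0,0,0],1],[[0,0,0],[0,0,0],1]]}}

```text
time_s: 18.33
eef_pos: [0.5105, -0.1808, 0.132]
orientation: [0.83, 0.558, -0.0, -0.001]
wrist_force: [1.6, -1.4, -1.2]
finger_gap: -0.0001
grip_force: 0.7
```

Emit:
{"api": "jog_arm", "payload": {"rows": [[[0,6,0],[0,0,0],1],[[0,4,-15],[0,0,0],1],[[0,0,-30],[0,0,0],1],[[0,0,-30],[0,0,0],1],[[0,0,0],[0,0,0],1],[[0,0,0],[0,0,0],1]]}}

```text
time_s: 18.83
eef_pos: [0.5216, -0.1851, 0.2088]
orientation: [0.83, 0.558, 0.001, 0.0]
wrist_force: [-0.7, 0.2, -0.4]
finger_gap: -0.0001
grip_force: 0.0
```

```bash
python3 - <<'E'
from bench import *
from h import *
s=observe();im=get_image("wrist");P=pose(s)@im["mount"];np.savez("w4.npz",P=P,**im);cv2.imwrite("pics/w4.png",im["color"][:,:,::-1])
print(s["eef_pos"])
E
```

```text
[ 0.52155566 -0.18512786  0.20879463]
```

View pics/w4.png

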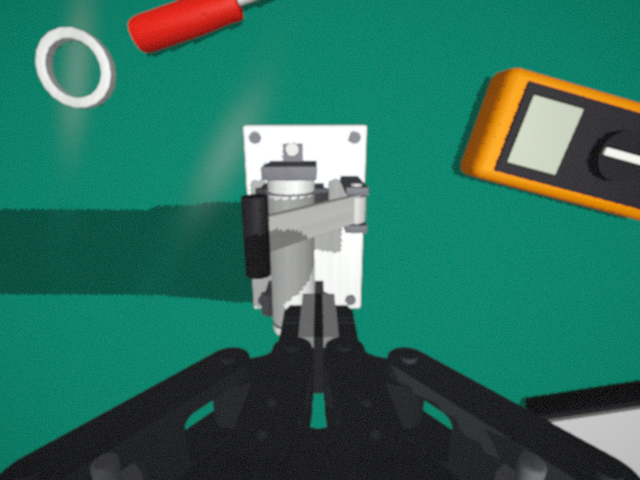

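The strap is now over the barrel, with its bar at (256,236). The barrel is still at the stop (291,180).

```bash
cat >> h.py <<'E'
V=np.array([.4932,-.1995,0]);_a=np.radians(68);ex=np.array([np.sin(_a),-np.cos(_a),0]);ey=np.array([np.cos(_a),np.sin(_a),0])
def bar(t): return V+ex*(.048-.094*np.cos(t))+ey*.046+[0,0,.074+.094*np.sin(t)]
E
python3 - <<'E'
from bench import *
from h import *
im=dict(np.load("w4.npz"))
t=min(np.linspace(0,1.5,300),key=lambda t:np.linalg.norm(proj(im,bar(t),im["P"])[0]-[256,236]))
print(t,proj(im,bar(t),im["P"]),bar(t))
s=observe();b=bar(t);goto(s,[b[0],b[1],.2088],-22);print("tcp z at touch",b[2]+.007+.017)
for q in(t,t*.75,t*.5,t*.25,0): print(q,(bar(q)-V)@ex,bar(q)[2]+.024)
E
```

```text
0.8678929765886287 [[255.75954776 236.65493617]] [ 0.49859645 -0.15206771  0.14571905]
shift [ 21.9 -32.8  -1.3] turn [-0.0006 -0.0006 -0.0017]
tcp z at touch 0.16971904621569978
0.8678929765886287 -0.012764943922547345 0.16971904621569975
0.6509197324414715 -0.026779524120930747 0.1549563233736794
0.43394648829431437 -0.03728746897616154 0.1375227483310596
0.21697324414715718 -0.04379602955400408 0.11823583351681874
0 -0.04600000000000002 0.098
```

Emit:
{"api": "jog_arm", "payload": {"rows": [[[11,-17,0],[0,0,0],1],[[11,-17,0],[0,0,0],1],[[0,0,15],[0,0,0],1],[[0,0,12],[0,0,0],1],[[0,0,6],[0,0,0],1],[[0,0,3],[0,0,0],1],[[0,0,3],[0,0,0],1],[[0,0,0],[0,0,0],1]]}}

```text
time_s: 19.55
eef_pos: [0.4948, -0.1508, 0.1685]
orientation: [0.83, 0.558, -0.002, -0.004]
wrist_force: [-6.0, 2.8, 11.1]
finger_gap: -0.0
grip_force: 5.8
```

Emit:
{"api": "jog_arm", "payload": {"rows": [[[0,-3.7,3.7],[0,0,0],1],[[0,-3.7,3.7],[0,0,0],1],[[0,-3.3,3.7],[0,0,0],1],[[0,-3.3,3.7],[0,0,0],1],[[0,-2.6,4.3],[0,0,0],1],[[0,-2.6,4.3],[0,0,0],1],[[0,-2.6,4.3],[0,0,0],1],[[0,-2.6,4.3],[0,0,0],1],[[0,0,0],[0,0,0],1]]}}

```text
time_s: 20.3
eef_pos: [0.4735, -0.1424, 0.1358]
orientation: [0.83, 0.558, -0.001, -0.001]
wrist_force: [-0.9, -0.3, 0.3]
finger_gap: -0.0
grip_force: 0.0
```

Emit:
{"api": "jog_arm", "payload": {"rows": [[[0,-1,4],[0,0,0],1],[[0,-1,4],[0,0,0],1],[[0,-1,4],[0,0,0],1],[[0,-1,3],[0,0,0],1],[[0,0,0],[0,0,0],1]]}}

```text
time_s: 20.72
eef_pos: [0.4712, -0.1413, 0.1213]
orientation: [0.83, 0.558, -0.0, -0.0]
wrist_force: [0.1, 0.9, 0.0]
finger_gap: 0.0002
grip_force: 0.0
```

Emit:
{"api": "jog_arm", "payload": {"rows": [[[0,-1,3],[0,0,0],1],[[0,-1,3],[0,0,0],1],[[0,-0.5,3],[0,0,0],1],[[0,0,2],[0,0,0],1],[[0,0,0],[0,0,0],1]]}}

```text
time_s: 21.13
eef_pos: [0.4692, -0.1403, 0.1104]
orientation: [0.83, 0.558, 0.0, 0.0]
wrist_force: [0.5, -0.1, -0.6]
finger_gap: 0.0002
grip_force: 0.0
```

```bash
python3 - <<'E'
from bench import *
from h import *
s=observe();im=get_image("scene")
a=im["color"][190:330,120:280];cv2.imwrite("pics/s5.png",cv2.resize(a,None,fx=4,fy=4,interpolation=2)[:,:,::-1])
w=get_image("wrist");np.savez("w5.npz",P=pose(s)@w["mount"],**w)
E
```

```text
(no output)
```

View pics/s5.png

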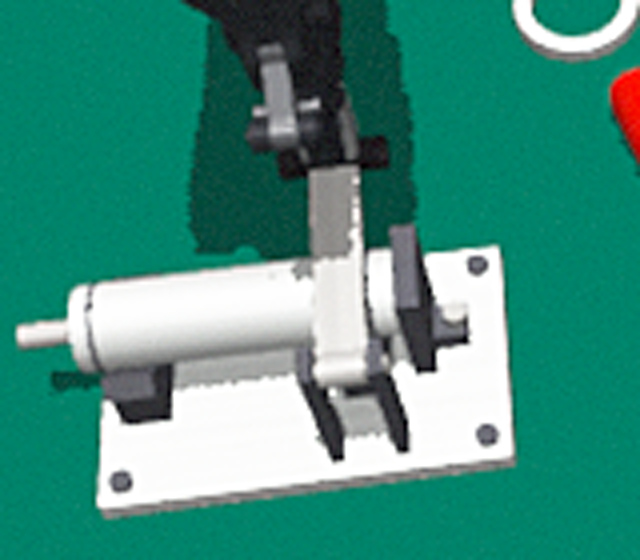

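The scene crop shows the strap nearly down, the bar visible at (285..387,157) under or next to the fingertips, and the barrel home. Solving the strap angle from that.

```bash
python3 - <<'E'
from bench import *
from h import *
im=dict(np.load("scene0.npz"))
for q in(0,.1,.2,.3,.4,.6): print(q,proj(im,bar(q)).round(1),bar(q)[2].round(4),proj(im,bar(q)-ey*.022).round(1),proj(im,bar(q)+ey*.022).round(1))
s=observe();T=pose(s);tip=T[:3,3]+T[:3,2]*.017;print(proj(im,tip),(tip-V)@ex,(tip-V)@ey,tip)
E
```

```text
0 [[204.8 233. ]] 0.074 [[191.5 234.6]] [[218.1 231.4]]
0.1 [[203.7 230. ]] 0.0834 [[190.3 231.6]] [[217.1 228.4]]
0.2 [[202.6 227.5]] 0.0927 [[189.1 229.1]] [[216.2 225.9]]
0.3 [[201.6 225.4]] 0.1018 [[187.9 227. ]] [[215.2 223.8]]
0.4 [[200.5 223.8]] 0.1106 [[186.6 225.5]] [[214.3 222.2]]
0.6 [[198.5 222.4]] 0.1271 [[184.3 224. ]] [[212.6 220.7]]
[[202.57263222 227.06398697]] -0.04428397069530781 0.04605583375411908 [ 0.46939344 -0.14020871  0.09357991]
```

Strap angle is about 0.12 with the tip right over the bar, so it simply ran ahead. I'll press down in fine steps.

Emit:
{"api": "jog_arm", "payload": {"rows": [[[0,0,1.5],[0,0,0],1],[[0,0,1.5],[0,0,0],1],[[0,0,1.5],[0,0,0],1],[[0,0,1],[0,0,0],1],[[0,0,0],[0,0,0],1],[[0,0,0],[0,0,0],1]]}}

```text
time_s: 21.73
eef_pos: [0.4695, -0.1403, 0.1052]
orientation: [0.83, 0.558, 0.0, 0.0]
wrist_force: [-0.3, -0.1, -0.7]
finger_gap: -0.0001
grip_force: 0.0
```

Emit:
{"api": "jog_arm", "payload": {"rows": [[[0,0,1],[0,0,0],1],[[0,0,1],[0,0,0],1],[[0,0,0],[0,0,0],1],[[0,0,0],[0,0,0],1]]}}

```text
time_s: 22.07
eef_pos: [0.4695, -0.1403, 0.1033]
orientation: [0.83, 0.558, 0.0, 0.0]
wrist_force: [0.1, -0.1, 1.1]
finger_gap: -0.0002
grip_force: 0.7
```

Starting to touch.

Emit:
{"api": "jog_arm", "payload": {"rows": [[[0,0,0.7],[0,0,0],1],[[0,0,0.7],[0,0,0],1],[[0,0,0],[0,0,0],1],[[0,0,0],[0,0,0],1]]}}

```text
time_s: 22.4
eef_pos: [0.4693, -0.1403, 0.1018]
orientation: [0.83, 0.558, 0.0, 0.0]
wrist_force: [-0.9, 0.0, 2.9]
finger_gap: 0.0002
grip_force: 1.1
```

Emit:
{"api": "jog_arm", "payload": {"rows": [[[0,0,0.5],[0,0,0],1],[[0,0,0.5],[0,0,0],1],[[0,0,0],[0,0,0],1],[[0,0,0],[0,0,0],1]]}}

```text
time_s: 22.73
eef_pos: [0.4693, -0.1402, 0.1009]
orientation: [0.83, 0.558, 0.0, 0.0]
wrist_force: [-1.3, -0.1, 2.5]
finger_gap: 0.0003
grip_force: 1.3
```

Emit:
{"api": "jog_arm", "payload": {"rows": [[[0,0,0.5],[0,0,0],1],[[0,0,0],[0,0,0],1],[[0,0,0],[0,0,0],1]]}}

```text
time_s: 22.98
eef_pos: [0.4692, -0.1402, 0.1003]
orientation: [0.83, 0.558, 0.0, 0.0]
wrist_force: [-0.5, 0.5, 3.0]
finger_gap: -0.0001
grip_force: 1.3
```

Emit:
{"api": "jog_arm", "payload": {"rows": [[[0,0,0.5],[0,0,0],1],[[0,0,0.5],[0,0,0],1],[[0,0,0],[0,0,0],1],[[0,0,0],[0,0,0],1]]}}

```text
time_s: 23.32
eef_pos: [0.4691, -0.1402, 0.0993]
orientation: [0.83, 0.558, 0.0, 0.0]
wrist_force: [-1.2, 1.0, 1.3]
finger_gap: -0.0001
grip_force: 1.2
```

Emit:
{"api": "jog_arm", "payload": {"rows": [[[0,0,0.5],[0,0,0],1],[[0,0,0],[0,0,0],1],[[0,0,0],[0,0,0],1]]}}

```text
time_s: 23.57
eef_pos: [0.4691, -0.1402, 0.0988]
orientation: [0.83, 0.558, 0.0, 0.0]
wrist_force: [-0.5, 0.4, 3.3]
finger_gap: -0.0004
grip_force: 1.3
```

Emit:
{"api": "jog_arm", "payload": {"rows": [[[0,0,0.4],[0,0,0],1],[[0,0,0],[0,0,0],1],[[0,0,0],[0,0,0],1]]}}

```text
time_s: 23.82
eef_pos: [0.4691, -0.1402, 0.0984]
orientation: [0.83, 0.558, 0.0, -0.0]
wrist_force: [-2.1, 0.9, 3.5]
finger_gap: 0.0
grip_force: 1.4
```

Emit:
{"api": "jog_arm", "payload": {"rows": [[[0,0,0.4],[0,0,0],1],[[0,0,0],[0,0,0],1],[[0,0,0],[0,0,0],1]]}}

```text
time_s: 24.07
eef_pos: [0.4691, -0.1402, 0.098]
orientation: [0.83, 0.558, 0.0, 0.0]
wrist_force: [-2.3, 1.1, 3.0]
finger_gap: -0.0003
grip_force: 1.5
```

Emit:
{"api": "jog_arm", "payload": {"rows": [[[0,0,0.4],[0,0,0],1],[[0,0,0],[0,0,0],1],[[0,0,0],[0,0,0],1]]}}

```text
time_s: 24.32
eef_pos: [0.4691, -0.1402, 0.0977]
orientation: [0.83, 0.558, 0.0, -0.0]
wrist_force: [-2.3, 1.0, 5.3]
finger_gap: 0.0
grip_force: 2.4
```

Emit:
{"api": "jog_arm", "payload": {"rows": [[[0,0,0.3],[0,0,0],1],[[0,0,0],[0,0,0],1],[[0,0,0],[0,0,0],1]]}}

```text
time_s: 24.57
eef_pos: [0.4691, -0.1402, 0.0975]
orientation: [0.83, 0.558, 0.0, -0.0]
wrist_force: [-2.5, 1.8, 7.3]
finger_gap: 0.0002
grip_force: 3.4
```

Pad contact; the force is climbing.

Emit:
{"api": "jog_arm", "payload": {"rows": [[[0,0,0.2],[0,0,0],1],[[0,0,0],[0,0,0],1],[[0,0,0],[0,0,0],1]]}}

```text
time_s: 24.82
eef_pos: [0.4691, -0.1402, 0.0974]
orientation: [0.83, 0.558, 0.0, -0.0]
wrist_force: [-4.1, 2.4, 9.2]
finger_gap: -0.0001
grip_force: 4.2
```

Emit:
{"api": "jog_arm", "payload": {"rows": [[[0,0,0.1],[0,0,0],1],[[0,0,0],[0,0,0],1],[[0,0,0],[0,0,0],1]]}}

```text
time_s: 25.07
eef_pos: [0.4691, -0.1402, 0.0974]
orientation: [0.83, 0.558, 0.0, -0.0]
wrist_force: [-4.4, 2.0, 9.6]
finger_gap: 0.0
grip_force: 4.7
```

Emit:
{"api": "jog_arm", "payload": {"rows": [[[0,0,0.05],[0,0,0],1],[[0,0,0],[0,0,0],1],[[0,0,0],[0,0,0],1],[[0,0,0],[0,0,0],1]]}}

```text
time_s: 25.4
eef_pos: [0.4691, -0.1402, 0.0974]
orientation: [0.83, 0.558, 0.0, -0.0]
wrist_force: [-4.0, 1.9, 10.9]
finger_gap: -0.0001
grip_force: 4.9
```

Emit:
{"api": "jog_arm", "payload": {"rows": [[[0,0,-0.5],[0,0,0],1],[[0,0,-1.5],[0,0,0],1],[[0,0,-5],[0,0,0],1],[[0,0,-15],[0,0,0],1],[[0,0,-30],[0,0,0],1],[[0,0,-40],[0,0,0],1],[[0,0,-30],[0,0,0],1],[[0,0,0],[0,0,0],1],[[0,0,0],[0,0,0],1]]}}

```text
time_s: 26.15
eef_pos: [0.4707, -0.1405, 0.221]
orientation: [0.83, 0.558, 0.002, 0.002]
wrist_force: [-0.2, 0.1, -0.1]
finger_gap: 0.0001
grip_force: 0.0
```

```bash
python3 - <<'E'
from bench import *
from h import *
s=observe();im=get_image("wrist");P=pose(s)@im["mount"]
w=cv2.resize(im["color"],(400,300));t=cv2.resize(get_image("scene")["color"][190:340,120:320],(400,300))
cv2.imwrite("pics/f.png",np.hstack([w,t])[:,:,::-1])
print(s["eef_pos"],[proj(im,bar(q),P).round(1).tolist() for q in(-.05,0,.05,.1)])
E
```

```text
[ 0.47067239 -0.14051019  0.22100954] [[[313.9, 232.6]], [[313.8, 234.2]], [[313.9, 235.9]], [[314.3, 237.6]]]
```

View pics/f.png

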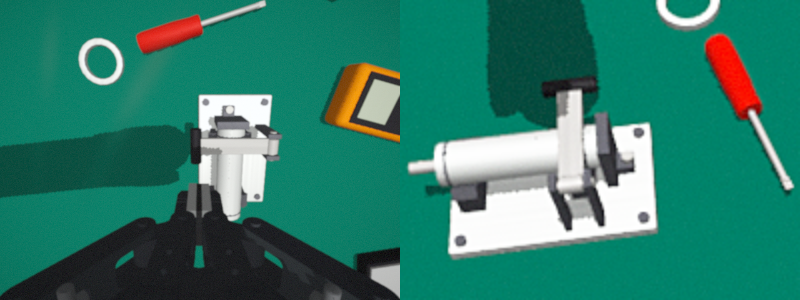

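The strap lies level across the barrel, with its bar at (195,145) in the wrist half. The barrel is against the stop, the robot is clear and the bystanders are where they were, so I'm handing in.

```bash
python3 -c "
from bench import *
print(job_done())"
```

```text
the job is handed in; nothing more can be done
None
```

I handed the job in at about 26 s on the robot's clock: the barrel is home against the stop (about 10 N push), the strap was pressed down at a measured 10–11 N and stayed level on the barrel after release, and the bystanders in the final pictures had not moved.

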